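# Load a chair slat in the drilling jig and clamp it

### The job

Load the wooden chair slat into the drilling jig: push it flush against the back fence and up to the end stop, first opening the toggle clamp if it is in the way (it may have been left open, closed or anywhere between). Then close the clamp fully on the slat by throwing its red handle over until it stops, and let go. Do not disturb the glass, tub, mallet or sanding block.

Things in the scene. Friction and masses are not known exactly. Their poses are not given: they have to be found in the camera images.
- jig: Plywood drilling jig screwed to the bench. Its frame: origin on the bench top (z = 0), below the back fence's front face, level with the middle of the nest; x points from the slat to the fence, y to the end stop. Deck 18 mm thick, x = -140 to +110 mm, y = -155 to +110 mm. Fence: front face x = 0, 20 mm thick, y = -135 to +70 mm, top at z = 36 mm.
- nest (a point): Where slat_center is when the slat is fully home: x = -30, y = 0, z = 29 mm in the jig's frame; same axes as the jig. The end stop's face is 65 mm from it towards +y; the stop is 20 mm thick, 75 mm long (x = -65 to +10 mm of the jig), its top at z = 36 mm.
- clamp_pivot (a point): Pivot of the toggle clamp, behind the fence: x = +60, y = 0, z = 63 mm in the jig's frame; bracket 60 mm wide in y. The steel hold-down arm, 18 mm wide, 10 mm thick, reaches 100 mm from it over the fence to -x; fully open it is raised 1.2 rad, its end 160 mm above the bench and its pad above the fence's face, 135 mm up.
- slat_center (a point): Centre of the loose slat, a pale wooden block 60 mm (its x) by 130 mm (its y) by 22 mm thick, about 120 g, a dark dowel hole near each end of its top. It starts flat on the jig's deck, in front of the fence and short of the end stop, up to 0.25 rad askew. Home: long side flat on the fence and end on the stop.
- clamp_handle (a joint): Angle of the clamp's handle and the hold-down arm, one rigid lever, rad. 0 = fully closed at its stop: handle leaning 0.25 rad from upright to -x of the jig, arm level. It grows as the handle swings back to +x, to 1.2 = fully open at its stop. Stays where it is left; stiff: opening takes about 7 N at the ball, closing 1 to 2 N, and up to 7 N over the last 0.1 rad on the slat.
- handle_ball (a point): Centre of the red ball, 26 mm across, at the handle's end, 110 mm from the pivot; the handle's upper half is a red grip 18 mm thick, the rest a 10 mm steel rod. 170 mm above the bench when closed, 127 mm when open. It swings in the jig's x-z plane at y = 0 of the jig.
- clamp_pad: Black rubber pad, 20 mm across and 14 mm tall, sprung under the free end of the hold-down arm, 90 mm from the pivot; origin at the centre of its underside. Closed and empty, it hangs 15 mm above the deck over the middle of the nest, too low for the slat to pass; closed on the slat it presses with about 5 N.
- tumbler: Glass tumbler 68 mm across, 110 mm tall, standing on the bench; origin at its underside. Leave it alone.
- tub: Blue tub with a white lid, 80 mm across, 65 mm tall; origin at its underside. Leave it alone.
- mallet: Turned wooden carver's mallet standing on its 72 mm wide head, 228 mm tall; origin at its underside. Leave it alone.
- sanding_block: Cork sanding block 110 by 60 by 30 mm; origin at its underside. Leave it alone.

How it is judged:
On the way:
1. the slat lies home against the fence and the end stop, not yet clamped (x of slat_center in the frame of nest between -0.004 and 0.004 m and y of slat_center in the frame of nest between -0.004 and 0.004 m and z of slat_center in the frame of nest below 0.003 m and angle between the y axis of slat_center and the y axis of jig, either way round below 0.05 rad and value of joint clamp_handle above 0.2 rad), for 0.1 s.
At the end, for the whole second after the job is handed in: The slat rests flat on the deck within 4 mm of home against both the fence and the end stop and within 0.05 rad of square, the handle is fully closed (below 0.035 rad) with the pad pressing the slat with more than 2.5 N, and the robot has let go (x of slat_center in the frame of nest between -0.004 and 0.004 m and y of slat_center in the frame of nest between -0.004 and 0.004 m and z of slat_center in the frame of nest below 0.003 m and angle between the y axis of slat_center and the y axis of jig, either way round below 0.05 rad and value of joint clamp_handle below 0.035 rad and contact force between clamp_pad and slat above 2.5 N and linear speed of slat below 0.01 m/s); the robot touches nothing.
It fails at once if a bystander is moved more than 20 mm (distance of any of tumbler, tub, mallet, sanding_block from where it was at the start of the episode above 0.02 m).
It also fails if it takes over 72 s, if anything falls off the work surface, if the arm or the gripper's body presses on something with over 40 N, if the wrist force passes 120 N, or if a joint passes its speed limit or range.

### The arm

A 7-joint arm with a two-finger parallel gripper is mounted at the origin on the work surface. World frame = base frame: x ahead of the robot, y to its left, z up, the work surface at z = 0. Lengths are in m, angles in rad, forces in N, time in s.
With the tool pointing down it reaches from about 0.35 to 0.9 m from the base axis. Payload 8.1 kg.
Tool frame: the origin (TCP) lies at the very end of the fingers, on their centre line; the grasp point (between the pads) lies 19 mm behind it; z points along the fingers, y is the direction in which the jaws open and shut (so a half turn about z gives the same grasp; the last joint's range is limited). The gripper opens to 85 mm and grips with 20 to 120 N. Pads are 22 mm wide; open, the fingers measure 114 mm over their backs; the gripper's body (76 mm by 85 mm) begins 54 mm behind the grasp point. The pads swing forward as they close: fully open they stand 13 mm farther back than shut.
Start: joints at [1.113, 0.434, 0.025, 1.573, -0.012, 1.134, -0.075], TCP at [0.217, -0.586, 0.231] pointing down, gripper open.
Joint ranges: [-2.62, 2.62], [-0.44, 2.09], [-1.27, 1.32], [0.08, 2.57], [-1.32, 4.46], [0.12, 2], [-2.74, 2.74]. Speed limits (rad/s): [2.22, 2.22, 3.01, 3.01, 3.14, 3.14, 3.14].

### API

Orientations are given as a rotation vector (axis times angle).
In Python, from plant import arm gives the robot as it stands.
- The arm moves only by the tool arm_command, never from a script. Its argument "steps" is a list of rows, each a list of 3 entries, a list of its own where there are three numbers: the turn, a rotation vector about the tool's x, y, z in degrees, then the shift along the tool's x, y, z in cm, then the finger opening in cm, from 0 to 8.54. A call has 1 to 20 rows; each row shifts and turns the commanded pose from where the row before left it, along the tool's axes as they then stand; what a row does not reach is not made up. A row lasts 1/12 s, in which the tool goes at most 41.7 mm and 7.16 degrees, less where a joint would pass 70% of its speed; a pose out of reach is approached as far as the arm can. A call with a gripper value outside its range is refused whole. The fingers move at their own pace and stop on an object; "newtons" is the grip in N (left out, the last holds). Time passes only in rows, so rows that do not move let the fingers close. It gives the time, the measured TCP pose, the force and the opening at its end, in the units of the state.
- arm.sense(): the state, without advancing time (a new reading comes with each control period).
- arm.snapshot(name): name is "scene" or "side" or "wrist"; returns the picture (480x640x3 uint8, red, green, blue); there is no depth.
- arm.camera_info(name): a dict with "fx", "fy", "cx", "cy" (pixels), "rvec" (rotation vector, rad) and "tvec" (3), from world to camera coordinates, as OpenCV has them. Camera axes: x right, y down, z forward; pixel columns grow to the right and rows downward; lengths in m; the calibration is good to about 2 mm. A picture is of the moment at which its call begins: read the wrist's pose just before it. camera_info takes no time and is no camera call; for the wrist camera it gives the pose at the moment of the call.
- arm.finish_job(): hands the job in, once; it reports no verdict.
The state is a dict: "time_s": time; "joint_pos": joint angles; "joint_vel": joint speeds; "tau": joint torques, N m; "position": TCP position; "tool_rot": TCP orientation; "wrist_force": force on the tool from outside, world axes, zero at the start; "torque": the same for the moment, N m; "grip_width": finger opening in m.
Only numpy, scipy, OpenCV 4.12 (cv2) and the standard library are available. Lean on these libraries where they do the work, as an engineer would, in place of code of your own. Each camera call takes 0.05 s, during which the arm holds its last target.

## Working session

There is one attempt and no reset: what is moved stays moved. The work goes in short steps, Python scripts to look and compute and a tool call to move; the robot and the scene stay as the last step left them, time stands still between calls to the robot, and variables do not carry over. Pictures are saved under pics/ and viewed, and the job is handed in when it is done.

Besides the shell and the picture viewer there is one more tool, called after "Call:" in YAML: its name, and indented under it one key for each argument. arm_command: Moves the arm, as the interface text tells. Its arguments: {"type":"object","properties":{"steps":{"type":"array"},"newtons":{"type":"number"}},"required":["steps"]}

```bash
ls; mkdir -p pics
python3 - <<'E'
from plant import arm
import cv2
print(arm.sense())
for n in("scene","side","wrist"):
    print(n,arm.camera_info(n))
    cv2.imwrite(f"pics/{n}0.png",arm.snapshot(n)[:,:,::-1])
E
```

```text
pics
{'time_s': 0.0, 'joint_pos': array([ 1.11338402,  0.43523399,  0.02496548,  1.57410299, -0.01162269,
        1.13400339, -0.07508348]), 'joint_vel': array([ 0.00230491,  0.00035383, -0.00023173,  0.0022756 , -0.00094685,
       -0.0011188 ,  0.00201729]), 'tau': array([ 1.28995754e-03, -6.70464849e+01,  1.02578446e+00, -3.16211450e+01,
        1.56532810e-02,  1.22833910e-02, -2.95373241e-05]), 'position': array([ 0.21691341, -0.58560542,  0.23051676]), 'tool_rot': array([-3.09077303e+00, -5.54058350e-01,  6.30898268e-04]), 'wrist_force': array([ 0.21120827,  0.06979961, -0.21474343]), 'torque': array([-0.01137408, -0.00872881, -0.00322692]), 'grip_width': 0.08493418842660228}
scene {'fx': 460.29550402988156, 'fy': 460.29550402988156, 'cx': 317.85809723981095, 'cy': 247.91766214036477, 'rvec': array([ 2.11566471,  1.33596291, -0.47545356]), 'tvec': array([-0.22145162, -0.30737776,  1.58314168])}
side {'fx': 474.7958141091727, 'fy': 474.7958141091727, 'cx': 316.57806389399576, 'cy': 232.65373966316295, 'rvec': array([ 0.81610484, -2.47930831,  1.22998222]), 'tvec': array([0.43113933, 0.30563246, 0.88148382])}
wrist {'fx': 367.43872602957356, 'fy': 367.43872602957356, 'cx': 322.55079382254235, 'cy': 238.48949653841078, 'rvec': array([-2.36274304,  1.64499368,  0.25608921]), 'tvec': array([-0.62425886, -0.03928659,  0.38079167])}
```

View pics/scene0.png

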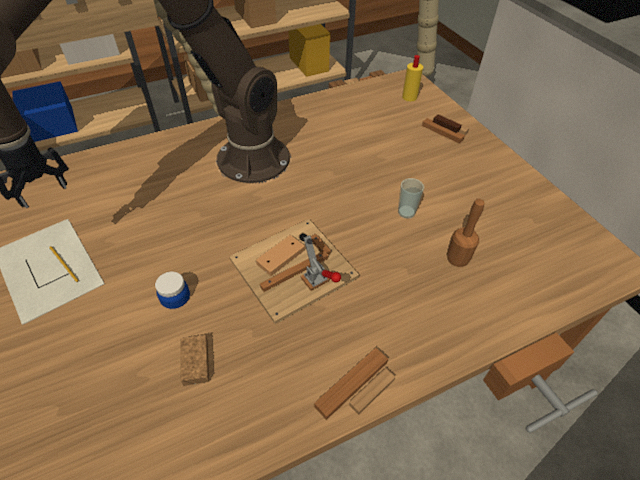

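View pics/side0.png

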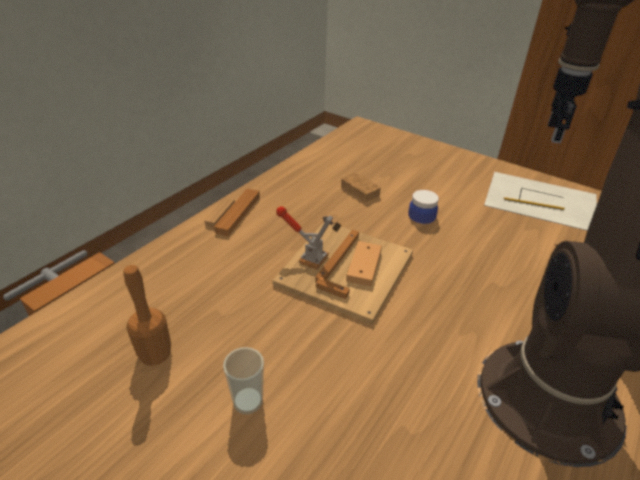

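View pics/wrist0.png

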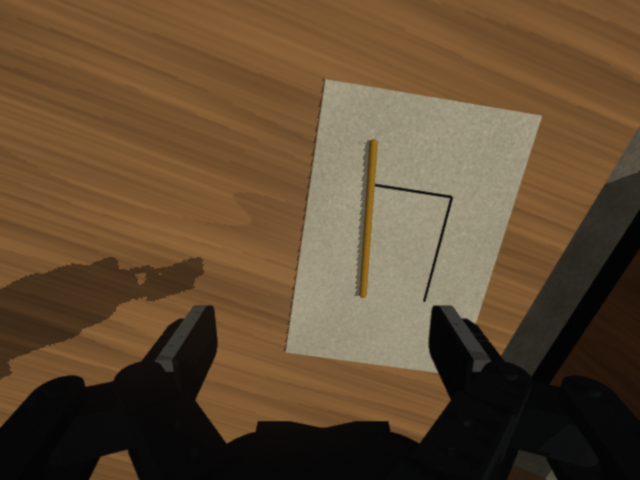

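The scene view shows the jig around (295,270), its clamp open with the red ball at (335,276). The side view shows the jig at (345,275) and the ball at (281,211). I'll zoom in on both.

Run:
```python
import cv2
a=cv2.imread("pics/scene0.png")[210:330,220:370]; cv2.imwrite("pics/sc.png",cv2.resize(a,None,fx=5,fy=5,interpolation=cv2.INTER_CUBIC))
a=cv2.imread("pics/side0.png")[195:325,265:425]; cv2.imwrite("pics/si.png",cv2.resize(a,None,fx=4.5,fy=4.5,interpolation=cv2.INTER_CUBIC))
```

```text
(no output)
```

View pics/sc.png

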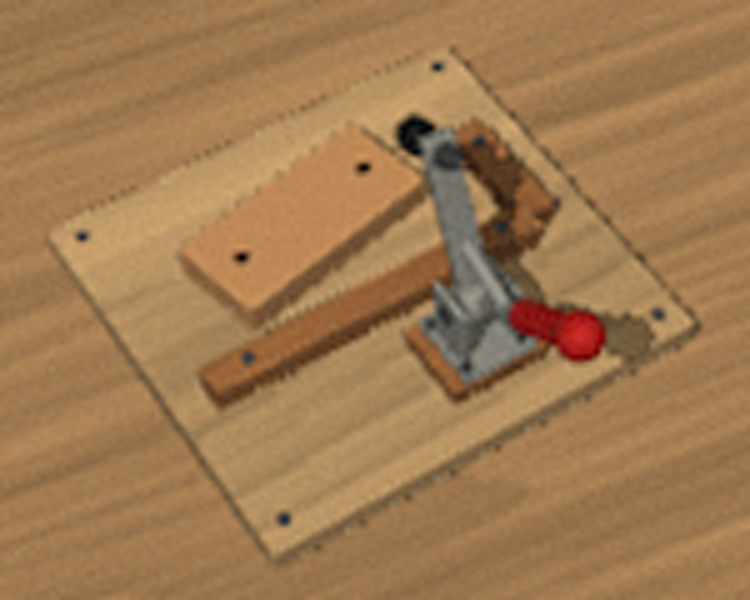

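View pics/si.png

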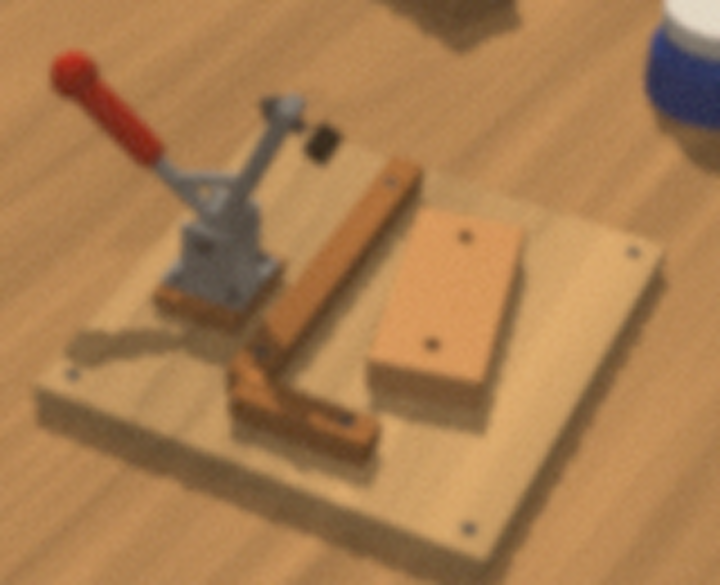

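```bash
cat > h.py <<'E'
import numpy as np, cv2, json
from scipy.spatial.transform import Rotation as R
def cam(ci): return R.from_rotvec(ci["rvec"]).as_matrix(), np.array(ci["tvec"])
def ray(ci,p):
    M,t=cam(ci); d=M.T@np.array([(p[0]-ci["cx"])/ci["fx"],(p[1]-ci["cy"])/ci["fy"],1]); return -M.T@t,d/np.linalg.norm(d)
def onz(ci,p,z):
    o,d=ray(ci,p); return o+d*(z-o[2])/d[2]
def tri(c1,p1,c2,p2):
    o1,d1=ray(c1,p1);o2,d2=ray(c2,p2)
    s=np.linalg.lstsq(np.stack([d1,-d2],1),o2-o1,rcond=None)[0]
    a=o1+s[0]*d1;b=o2+s[1]*d2; return (a+b)/2,np.linalg.norm(a-b)
def proj(ci,P):
    M,t=cam(ci);q=M@np.array(P)+t;return np.array([ci["fx"]*q[0]/q[2]+ci["cx"],ci["fy"]*q[1]/q[2]+ci["cy"]])
def fit2(m,w):
    m=np.array(m,float);w=np.array(w)[:,:2];mc=m.mean(0);wc=w.mean(0);a=m-mc;b=w-wc
    th=np.arctan2((a[:,0]*b[:,1]-a[:,1]*b[:,0]).sum(),(a*b).sum());c,s=np.cos(th),np.sin(th);Q=np.array([[c,-s],[s,c]])
    t=wc-Q@mc; return th,t,np.linalg.norm(m@Q.T+t-w,axis=1)
E
python3 - <<'E'
from plant import arm
from h import *
np.set_printoptions(precision=4,suppress=True)
S=arm.camera_info("scene");D=arm.camera_info("side")
s=lambda x,y:((x+.5)/5-.5+220,(y+.5)/5-.5+210)
d=lambda x,y:((x+.5)/4.5-.5+265,(y+.5)/4.5-.5+195)
m=[(-.14,.11),(-.14,-.155),(.11,-.155),(.11,.11)]
ws=[onz(S,s(*p),.018) for p in[(452,50),(52,238),(277,558),(697,322)]]
wd=[onz(D,d(*p),.018) for p in[(480,562),(663,250),(38,388)]]
print(ws,wd)
print(fit2(m,ws)); md=[m[0],m[1],m[3]];print(fit2(md,wd))
th,t,r=fit2(m+md,ws+wd);print("jig",th,t,r)
c,sn=np.cos(th),np.sin(th);Q=np.array([[c,-sn],[sn,c]])
inj=lambda w:(np.array(w)[...,:2]-t)@Q
a=[onz(S,s(*p),.040) for p in[(352,127),(425,180),(252,312),(183,258)]]
b=[onz(D,d(*p),.040) for p in[(482,383),(370,360),(420,208),(522,228)]]
print("slat jig",inj(a),inj(b))
sm=[(-.03,.065),(.03,.065),(.03,-.065),(-.03,-.065)]
for x in (a,b): print(fit2(sm,inj(np.array(x))))
for n,p,q in(("ball",s(580,335),d(74,74)),):
    P,e=tri(S,p,D,q);print(n,P,e,inj(P),P[2]); x=inj(P)[0]-.06;z=P[2]-.063;print("angle",np.arctan2(x,z)+.25)
for n,z,p,ci in(("tumbler",.11,(410,186),S),("tub",.065,(170,283),S),("malletbase",0,(460,262),S)):print(n,onz(ci,p,z))
E
```

```text
[array([0.3604, 0.0462, 0.018 ]), array([ 0.3967, -0.216 ,  0.018 ]), array([ 0.64  , -0.1808,  0.018 ]), array([0.6006, 0.0803, 0.018 ])] [array([0.3555, 0.0481, 0.018 ]), array([ 0.3917, -0.2116,  0.018 ]), array([0.5965, 0.0821, 0.018 ])]
(np.float64(0.1429457418079491), array([ 0.5111, -0.0431]), array([0.0036, 0.0021, 0.002 , 0.0038]))
(np.float64(0.14344112639879292), array([ 0.5071, -0.0405]), array([0.0028, 0.0025, 0.0043]))
jig 0.14333151673717845 [ 0.5094 -0.042 ] [0.0054 0.0038 0.0011 0.003  0.0013 0.004  0.0061]
slat jig [[-0.098   0.0167]
 [-0.0421  0.0299]
 [-0.0153 -0.0964]
 [-0.0675 -0.1091]] [[-0.1007  0.0201]
 [-0.0446  0.0318]
 [-0.017  -0.0935]
 [-0.0728 -0.1045]]
(np.float64(0.22535438864579294), array([-0.0557, -0.0397]), array([0.0015, 0.0012, 0.0034, 0.003 ]))
(np.float64(0.2152242687751291), array([-0.0588, -0.0365]), array([0.0014, 0.002 , 0.0014, 0.0024]))
ball [ 0.6541 -0.0227  0.1304] 0.001014143733466317 [ 0.146  -0.0016] 0.13040804847157866
angle 1.1562456332699376
tumbler [0.4413 0.3296 0.11  ]
tub [ 0.4512 -0.3862  0.065 ]
malletbase [0.674  0.3668 0.    ]
```

```bash
cat >> h.py <<'E'
JTH=0.1433;JT=np.array([.5094,-.0420])
def jig():
    c,s=np.cos(JTH),np.sin(JTH);return np.array([[c,-s,0],[s,c,0],[0,0,1]]),np.array([*JT,0])
def st(arm):
    s=arm.sense();Q,t=jig();T=R.from_rotvec(s["tool_rot"]).as_matrix()
    print("t",s["time_s"],"tcp jig mm",(Q.T@(s["position"]-t)*1000).round(1),"F jig",(Q.T@s["wrist_force"]).round(2),"grip",round(s["grip_width"],4))
    print("toolaxes in jig",(Q.T@T).round(3).tolist())
    return s,T
E
python3 - <<'E'
from plant import arm
from h import *
s,T=st(arm)
ci=arm.camera_info("wrist");M,t=cam(ci);c=-M.T@t
print("cam in tool",T.T@(c-s["position"]),"view",T.T@M[2], "img right in tool",T.T@M[0])
E
```

```text
t 0.15 tcp jig mm [-367.1 -496.4  230.7] F jig [ 0.03  0.42 -0.34] grip 0.0855
toolaxes in jig [[0.978, 0.21, -0.0], [0.21, -0.978, 0.001], [-0.0, -0.001, -1.0]]
cam in tool [ 7.74380912e-02 -4.59428300e-05 -1.43573264e-01] view [-3.02365074e-01  2.03693994e-04  9.53192174e-01] img right in tool [-4.57443108e-04  9.99999831e-01 -3.58803595e-04]
```

Call:
arm_command:
  steps:
    - [[0, 0, 0], [1.6, -2.0, 0], 8.5]
    - [[0, 0, 0], [1.6, -2.0, 0], 8.5]
    - [[0, 0, 0], [1.6, -2.0, 0], 8.5]
    - [[0, 0, 0], [1.6, -2.0, 0], 8.5]
    - [[0, 0, 0], [1.6, -2.0, 0], 8.5]
    - [[0, 0, 0], [1.6, -2.0, 0], 8.5]
    - [[0, 0, 0], [1.6, -2.0, 0], 8.5]
    - [[0, 0, 0], [1.6, -2.0, 0], 8.5]
    - [[0, 0, 0], [1.6, -2.0, 0], 8.5]
    - [[0, 0, 0], [1.6, -2.0, 0], 8.5]
    - [[0, 0, 0], [1.6, -2.0, 0], 8.5]
    - [[0, 0, 0], [1.6, -2.0, 0], 8.5]
    - [[0, 0, 0], [1.6, -2.0, 0], 8.5]
    - [[0, 0, 0], [1.6, -2.0, 0], 8.5]
    - [[0, 0, 0], [1.6, -2.0, 0], 8.5]
    - [[0, 0, 0], [1.6, -2.0, 0], 8.5]
    - [[0, 0, 0], [1.6, -2.0, 0], 8.5]
    - [[0, 0, 0], [1.6, -2.0, 0], 8.5]
    - [[0, 0, 0], [1.6, -2.0, 0], 8.5]
    - [[0, 0, 0], [0, 0, 0], 8.5]

```text
time_s: 1.82
position: [0.3715, -0.1198, 0.2315]
tool_rot: [-3.09, -0.563, -0.002]
wrist_force: [-0.2, 0.4, -0.0]
grip_width: 0.0851
```

Run:
```python
from plant import arm
from h import *
s,T=st(arm);print(s["position"],s["joint_pos"])
```

```text
t 1.8167 tcp jig mm [-147.6  -57.3  231.5] F jig [-0.09  0.42 -0.02] grip 0.0851
toolaxes in jig [[0.977, 0.215, 0.001], [0.215, -0.977, 0.001], [0.001, -0.001, -1.0]]
[ 0.37147122 -0.11980404  0.2314921 ] [ 0.49146485  0.07072636 -0.33029786  2.07352188  0.02558886  1.00056508
 -1.06235138]
```

Call:
arm_command:
  steps:
    - [[0, 0, -7], [0, 0, 0], 8.5]
    - [[0, 0, -7], [0, 0, 0], 8.5]
    - [[0, 0, -7], [0, 0, 0], 8.5]
    - [[0, 0, -7], [0, 0, 0], 8.5]
    - [[0, 0, -7], [0, 0, 0], 8.5]
    - [[0, 0, -7], [0, 0, 0], 8.5]
    - [[0, 0, -7], [0, 0, 0], 8.5]
    - [[0, 0, -7], [0, 0, 0], 8.5]
    - [[0, 0, -7], [0, 0, 0], 8.5]
    - [[0, 0, -7], [0, 0, 0], 8.5]
    - [[0, 0, -7], [0, 0, 0], 8.5]
    - [[0, 0, -7], [0, 0, 0], 8.5]
    - [[0, 0, -7], [0, 0, 0], 8.5]
    - [[0, 0, -7], [0, 0, 0], 8.5]
    - [[0, 0, -7], [0, 0, 0], 8.5]
    - [[0, 0, -7], [0, 0, 0], 8.5]
    - [[0, 0, -7], [0, 0, 0], 8.5]
    - [[0, 0, -7], [0, 0, 0], 8.5]

```text
time_s: 3.32
position: [0.3699, -0.1245, 0.2312]
tool_rot: [-0.901, -3.009, 0.0]
wrist_force: [-1.7, -0.2, -0.4]
grip_width: 0.0849
```

Call:
arm_command:
  steps:
    - [[0, 0, -7], [0, 0, 0], 8.5]
    - [[0, 0, -7], [0, 0, 0], 8.5]
    - [[0, 0, -7], [0, 0, 0], 8.5]
    - [[0, 0, -7], [0, 0, 0], 8.5]
    - [[0, 0, -7], [0, 0, 0], 8.5]
    - [[0, 0, 0], [0, 0, 0], 8.5]
    - [[0, 0, 0], [0, 0, 0], 8.5]

```text
time_s: 3.9
position: [0.37, -0.1244, 0.2312]
tool_rot: [0.03, -3.141, 0.0]
wrist_force: [0.2, -0.9, 0.4]
grip_width: 0.0851
```

Run:
```python
from plant import arm
from h import *
s,T=st(arm);print(s["position"],s["joint_pos"])
cv2.imwrite("pics/w1.png",arm.snapshot("wrist")[:,:,::-1])
print(arm.camera_info("wrist"))
```

```text
t 3.9 tcp jig mm [-149.8  -61.7  231.2] F jig [ 0.07 -0.87  0.42] grip 0.0851
toolaxes in jig [[-0.992, 0.124, -0.0], [0.124, 0.992, 0.0], [0.0, -0.0, -1.0]]
[ 0.36997101 -0.12443777  0.23121586] [ 0.6593832   0.08612701 -0.4968938   2.06311844  0.04872015  1.00349952
  1.72747524]
{'fx': 367.43872602957356, 'fy': 367.43872602957356, 'cx': 322.55079382254235, 'cy': 238.48949653841078, 'rvec': array([-2.0377569 , -2.07450199, -0.32253814]), 'tvec': array([ 0.13101806, -0.39018777,  0.26900919])}
```

View pics/w1.png

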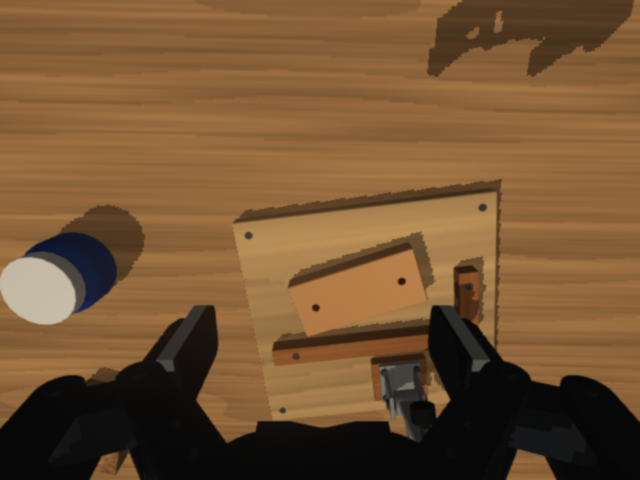

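The wrist view shows the whole jig: deck front corners at (235,222) and (498,191), slat top corners at (290,288), (411,249), (427,300) and (307,335), and the fence at row ~345. Next I compute the poses from it.

```bash
python3 - <<'E'
from h import *
I=cv2.imread("pics/w1.png")[170:430,220:520];cv2.imwrite("pics/w1c.png",cv2.resize(I,None,fx=2.3,fy=2.3,interpolation=cv2.INTER_CUBIC))
E
python3 - <<'E'
from plant import arm
from h import *
np.set_printoptions(precision=4,suppress=True)
W=arm.camera_info("wrist");Q,t=jig()
J=lambda p,z:((onz(W,p,z)-t)@Q)*1000
for n,p,z in[("deck -140,-155",(235,222),.018),("deck -140,110",(498,191),.018),("deck 110,-155",(270,420),.018),("fence 0,-135 top",(275,352),.036),("fence front",(428,335),.036),
 ("stop -65,65",(456,289),.036),("s1",(290,288),.04),("s2",(411,249),.04),("s3",(427,300),.04),("s4",(307,335),.04),("screw",(248,236),.018),("screw",(483,207),.018),("screw",(282,410),.018)]:print(n,J(p,z)[:2])
E
```

```text
deck -140,-155 [-142.2097 -151.2981]
deck -140,110 [-140.874   110.3023]
deck 110,-155 [ 106.7395 -158.0926]
fence 0,-135 top [   0.86   -132.1164]
fence front [ 0.4334 31.643 ]
stop -65,65 [-49.5137  61.8196]
s1 [ -73.4573 -104.0797]
s2 [-99.6662  18.0524]
s3 [-43.0005  31.2192]
s4 [-18.0437 -94.642 ]
screw [-126.0716 -141.0815]
screw [-126.5703   95.8387]
screw [  93.819  -141.3282]
```

View pics/w1c.png

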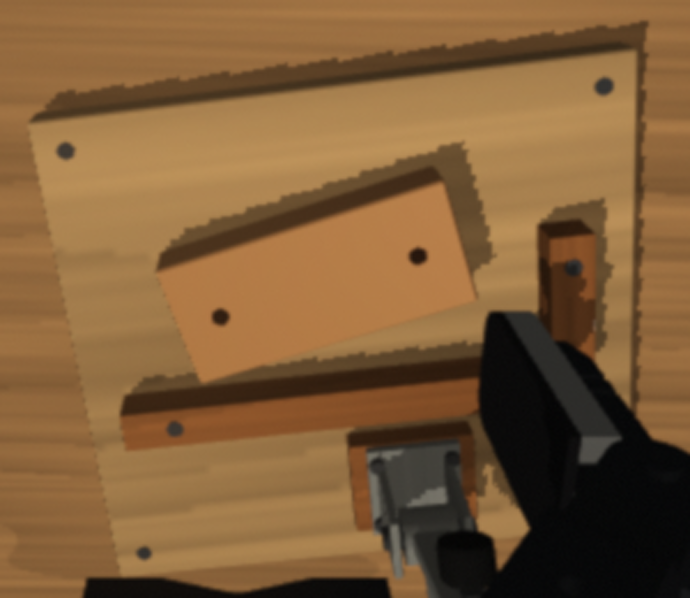

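Call:
arm_command:
  steps:
    - [[0, 0, -7.1], [0, 0, 0], 8.5]
    - [[0, 0, 0], [-0.7, 1.2, 0], 8.5]
    - [[0, 0, 0], [-0.7, 1.2, 0], 8.5]
    - [[0, 0, 0], [0, 0, 2], 8.5]
    - [[0, 0, 0], [0, 0, 2], 8.5]
    - [[0, 0, 0], [0, 0, 2], 8.5]
    - [[0, 0, 0], [0, 0, 2], 8.5]
    - [[0, 0, 0], [0, 0, 2], 8.5]
    - [[0, 0, 0], [0, 0, 2], 8.5]
    - [[0, 0, 0], [0, 0, 2], 8.5]
    - [[0, 0, 0], [0, 0, 2], 8.5]
    - [[0, 0, 0], [0, 0, 1.5], 8.5]
    - [[0, 0, 0], [0, 0, 1.5], 8.5]
    - [[0, 0, 0], [0, 0, 0], 8.5]
    - [[0, 0, 0], [0, 0, 0], 8.5]

```text
time_s: 5.2
position: [0.3801, -0.0982, 0.041]
tool_rot: [0.228, -3.132, -0.001]
wrist_force: [0.2, -0.1, 0.1]
grip_width: 0.0848
```

Run:
```python
from plant import arm
from h import *
s,T=st(arm);print(s["position"],s["joint_pos"])
a=arm.snapshot("side")[:,:,::-1]
cv2.imwrite("pics/d2.png",cv2.resize(a[160:340,260:500],None,fx=3.3,fy=3.3,interpolation=cv2.INTER_CUBIC))
cv2.imwrite("pics/w2.png",arm.snapshot("wrist")[:,:,::-1])
```

```text
t 5.2 tcp jig mm [-136.   -37.2   41. ] F jig [ 0.21 -0.18  0.15] grip 0.0848
toolaxes in jig [[-1.0, -0.002, -0.002], [-0.002, 1.0, 0.001], [0.002, 0.001, -1.0]]
[ 0.38008977 -0.09821639  0.04104423] [ 0.46223413  0.40692405 -0.42790092  2.2897866   0.34568124  0.50532237
  1.47590859]
```

View pics/d2.png

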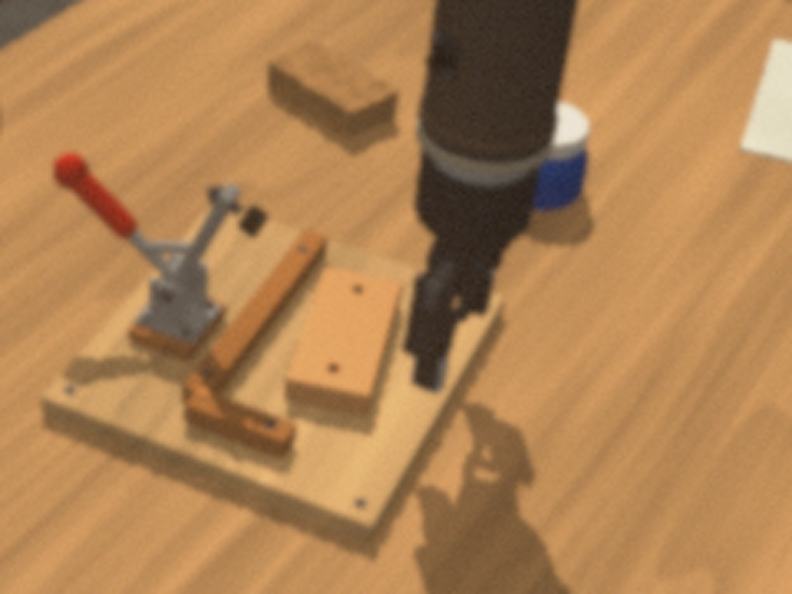

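View pics/w2.png

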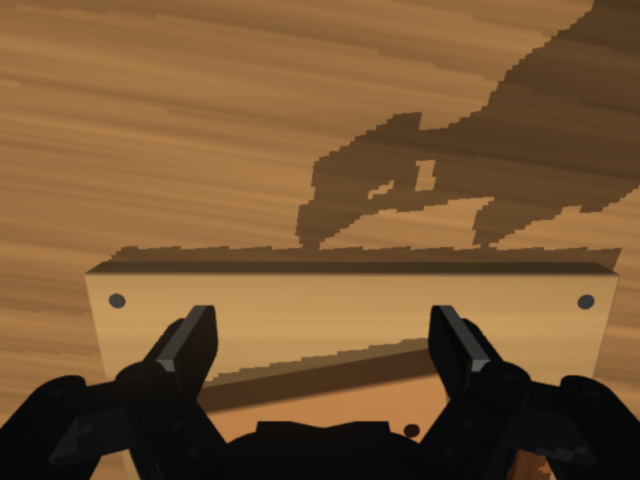

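Run:
```python
from plant import arm
from h import *
D=arm.camera_info("side");Q,t=jig()
for z in(.03,.04,.05,.055,.06):
  print(z,[((proj(D,Q@np.array([x,y,z])+t)-[260,160])*3.3).round(0) for x in(-.147,-.125) for y in(.007,.02)])
```

```text
0.03 [array([438., 417.]), array([431., 429.]), array([408., 406.]), array([401., 418.])]
0.04 [array([440., 406.]), array([433., 418.]), array([409., 395.]), array([402., 407.])]
0.05 [array([441., 395.]), array([434., 407.]), array([411., 385.]), array([404., 396.])]
0.055 [array([442., 390.]), array([435., 402.]), array([411., 379.]), array([404., 391.])]
0.06 [array([443., 384.]), array([436., 396.]), array([412., 374.]), array([405., 385.])]
```

Call:
arm_command:
  steps:
    - [[0, 0, 0], [0, 0, 1.3], 8.5]
    - [[0, 0, 0], [0, 0, 1.3], 8.5]
    - [[0, 0, 0], [-0.6, 0, 0], 8.5]
    - [[0, 0, 0], [-0.6, 0, 0], 8.5]
    - [[0, 0, 0], [-0.6, 0, 0], 8.5]
    - [[0, 0, 0], [-0.3, 0, 0], 8.5]
    - [[0, 0, 0], [-0.3, 0, 0], 8.5]
    - [[0, 0, 0], [-0.3, 0, 0], 8.5]
    - [[0, 0, 0], [-0.3, 0, 0], 8.5]
    - [[0, 0, 0], [-0.3, 0, 0], 8.5]
    - [[0, 0, 0], [-0.3, 0, 0], 8.5]
    - [[0, 0, 0], [-0.3, 0, 0], 8.5]
    - [[0, 0, 0], [-0.3, 0, 0], 8.5]
    - [[0, 0, 0], [-0.3, 0, 0], 8.5]
    - [[0, 0, 0], [-0.3, 0, 0], 8.5]
    - [[0, 0, 0], [-0.3, 0, 0], 8.5]
    - [[0, 0, 0], [-0.3, 0, 0], 8.5]
    - [[0, 0, 0], [0, 0, 0], 8.5]
    - [[0, 0, 0], [0, 0, 0], 8.5]

```text
time_s: 6.88
position: [0.4343, -0.0904, 0.0153]
tool_rot: [-0.231, 3.133, 0.0]
wrist_force: [1.0, 0.1, -0.2]
grip_width: 0.0851
```

```bash
cat > look.py <<'E'
import sys
from plant import arm
from h import *
s,T=st(arm)
n=sys.argv[1]
for c,(x,y,w,hh) in(("side",(260,160,240,180)),("scene",(215,150,200,180))):
    if c in sys.argv[2:]:
        a=arm.snapshot(c)[:,:,::-1][y:y+hh,x:x+w]; cv2.imwrite(f"pics/{n}_{c}.png",cv2.resize(a,None,fx=3.3,fy=3.3,interpolation=cv2.INTER_CUBIC))
if "wrist" in sys.argv[2:]: cv2.imwrite(f"pics/{n}_wrist.png",arm.snapshot("wrist")[:,:,::-1])
E
python3 look.py a3 side wrist
```

```text
t 6.8833 tcp jig mm [-81.2 -37.2  15.3] F jig [ 1.05 -0.05 -0.24] grip 0.0851
toolaxes in jig [[-1.0, -0.004, 0.0], [-0.004, 1.0, -0.0], [-0.0, -0.0, -1.0]]
```

View pics/a3_side.png

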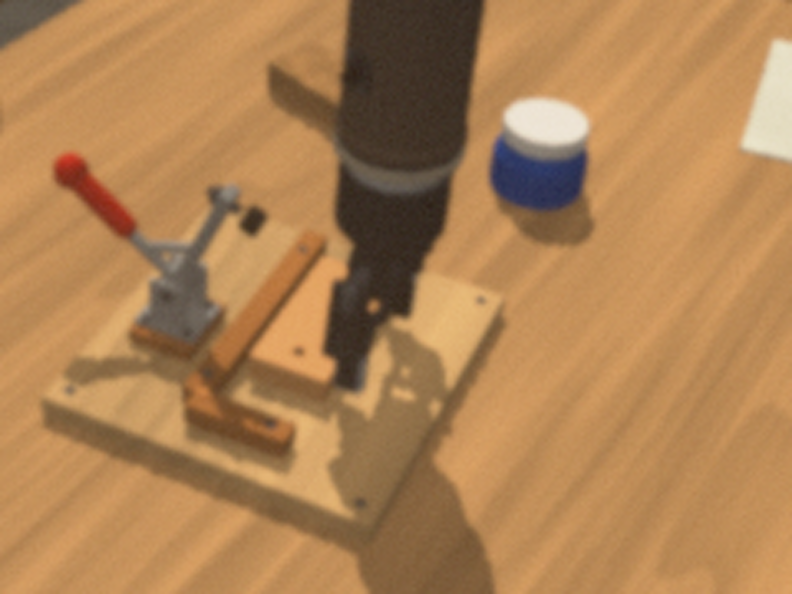

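View pics/a3_wrist.png

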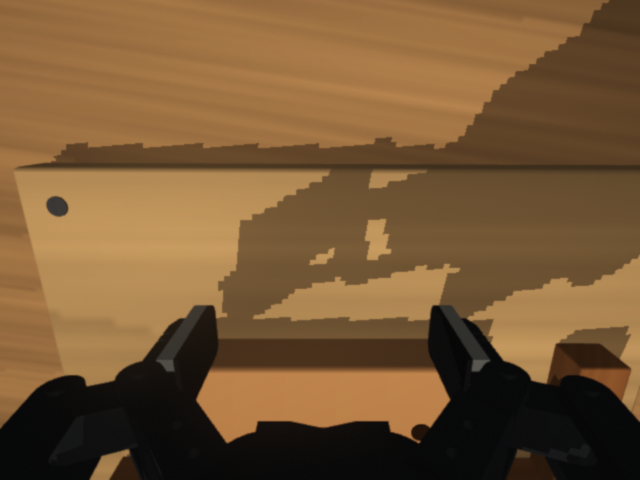

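The slat is now square with both fingers on its front face (edge level at row ~370 in the wrist view). I'll creep on to the fence.

Call:
arm_command:
  steps:
    - [[0, 0, 0], [-0.2, 0, 0], 8.5]
    - [[0, 0, 0], [-0.2, 0, 0], 8.5]
    - [[0, 0, 0], [-0.2, 0, 0], 8.5]
    - [[0, 0, 0], [-0.2, 0, 0], 8.5]
    - [[0, 0, 0], [0, 0, 0], 8.5]

```text
time_s: 7.4
position: [0.4419, -0.0892, 0.0152]
tool_rot: [0.231, -3.133, -0.0]
wrist_force: [-0.9, 0.6, 0.0]
grip_width: 0.085
```

Call:
arm_command:
  steps:
    - [[0, 0, 0], [-0.1, 0, 0], 8.5]
    - [[0, 0, 0], [-0.1, 0, 0], 8.5]
    - [[0, 0, 0], [0, 0, 0], 8.5]

```text
time_s: 7.65
position: [0.442, -0.0893, 0.015]
tool_rot: [0.229, -3.13, 0.001]
wrist_force: [-6.0, -0.2, 4.2]
grip_width: 0.0852
```

```bash
python3 look.py a4
```

```text
t 7.65 tcp jig mm [-73.4 -37.2  15. ] F jig [-5.94  0.69  4.17] grip 0.0852
toolaxes in jig [[-1.0, -0.003, -0.003], [-0.003, 1.0, -0.0], [0.003, -0.0, -1.0]]
```

Call:
arm_command:
  steps:
    - [[0, 0, 0], [1.0, 0, 0], 8.5]
    - [[0, 0, 0], [1.0, 0, 0], 8.5]
    - [[0, 0, 0], [1.0, 0, -1.0], 8.5]
    - [[0, 0, 0], [0, 0, -2.5], 4]
    - [[0, 0, 0], [0, 0, -2.5], 0]
    - [[0, 0, 0], [0, 0, -2.5], 0]
    - [[0, 0, 0], [-0.8, -2.2, 0], 0]
    - [[0, 0, 0], [-1.3, -2.2, 0], 0]
    - [[0, 0, 0], [-1.3, -2.2, 0], 0]
    - [[0, 0, 0], [-1.3, -2.2, 0], 0]
    - [[0, 0, 0], [-1.3, -2.0, 0], 0]
    - [[0, 0, 0], [-1.3, 0, 0], 0]
    - [[0, 0, 0], [0, 0, 0], 0]
    - [[0, 0, 0], [0, 0, 0], 0]

```text
time_s: 8.82
position: [0.5018, -0.1892, 0.1]
tool_rot: [0.231, -3.133, -0.001]
wrist_force: [-0.0, 0.8, 0.2]
grip_width: -0.0
```

```bash
python3 look.py a5 side wrist; python3 -c "
from plant import arm;print(arm.camera_info('wrist'))"
```

```text
t 8.8167 tcp jig mm [ -28.5 -144.6  100. ] F jig [0.11 0.79 0.16] grip -0.0
toolaxes in jig [[-1.0, -0.004, -0.0], [-0.004, 1.0, 0.0], [0.0, 0.0, -1.0]]
{'fx': 367.43872602957356, 'fy': 367.43872602957356, 'cx': 322.55079382254235, 'cy': 238.48949653841078, 'rvec': array([-1.90778252, -2.2119275 , -0.34315235]), 'tvec': array([ 0.26054752, -0.4457132 ,  0.11410321])}
```

View pics/a5_side.png

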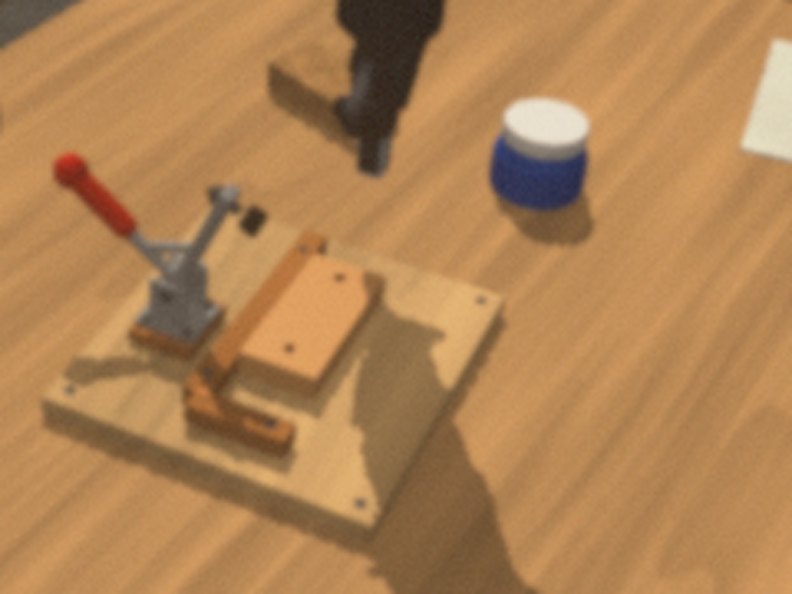

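View pics/a5_wrist.png

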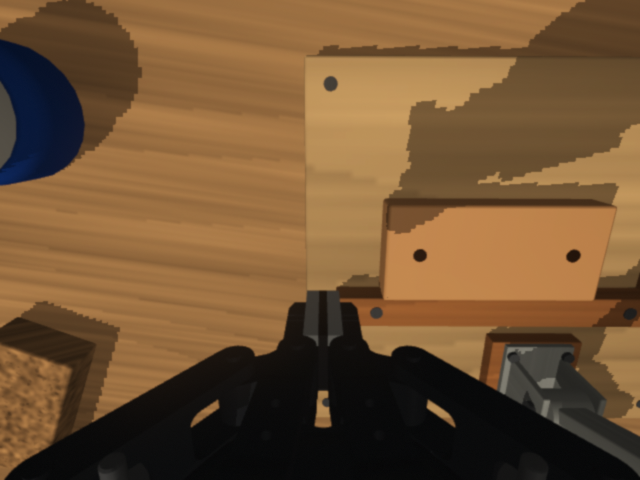

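The slat lies flush on the fence, with its -y end at about column 385 in the wrist view. The sanding block corner is at (105,345), so I'll check that clearance.

Run:
```python
from plant import arm
from h import *
W=arm.camera_info("wrist");Q,t=jig()
J=lambda p,z:(((onz(W,p,z)-t)@Q)*1000).round(1)
for n,p,z in[("slat",(388,205),.04),("slat",(383,300),.04),("slat",(615,206),.04),("slat",(596,300),.04),("fencetopfront",(345,300),.036),("block",(95,345),.03),("tub",(80,100),.03),("stop?",(640,290),.036)]:print(n,J(p,z))
```

```text
slat [ -62.2 -107.4   40. ]
slat [  -2.6 -107.1   40. ]
slat [-62.1  21.1  40. ]
slat [-3.2 23.8 40. ]
fencetopfront [  -0.5 -130.1   36. ]
block [  36.8 -297.    30. ]
tub [-117.6 -276.9   30. ]
stop? [-8.1 52.9 36. ]
```

Call:
arm_command:
  steps:
    - [[0, 0, 0], [0, 0, 2.5], 0]
    - [[0, 0, 0], [0, 0, 2.5], 0]
    - [[0, 0, 0], [0.1, 0, 2.4], 0]
    - [[0, 0, 0], [0, 0.6, 0], 0]
    - [[0, 0, 0], [0, 0.6, 0], 0]
    - [[0, 0, 0], [0, 0.5, 0], 0]
    - [[0, 0, 0], [0, 0.4, 0], 0]
    - [[0, 0, 0], [0, 0.4, 0], 0]
    - [[0, 0, 0], [0, 0.4, 0], 0]
    - [[0, 0, 0], [0, 0.4, 0], 0]
    - [[0, 0, 0], [0, 0.4, 0], 0]
    - [[0, 0, 0], [0, 0.4, 0], 0]
    - [[0, 0, 0], [0, 0.4, 0], 0]
    - [[0, 0, 0], [0, 0.4, 0], 0]
    - [[0, 0, 0], [0, 0.4, 0], 0]
    - [[0, 0, 0], [0, 0.3, 0], 0]
    - [[0, 0, 0], [0, 0, 0], 0]

```text
time_s: 10.33
position: [0.4928, -0.1333, 0.0262]
tool_rot: [0.232, -3.133, -0.001]
wrist_force: [1.2, 0.6, -0.5]
grip_width: -0.0001
```

```bash
python3 look.py a6 side wrist
```

```text
t 10.3333 tcp jig mm [-29.4 -88.   26.2] F jig [ 1.25  0.44 -0.49] grip -0.0001
toolaxes in jig [[-1.0, -0.005, -0.0], [-0.005, 1.0, 0.0], [0.0, 0.0, -1.0]]
```

View pics/a6_side.png

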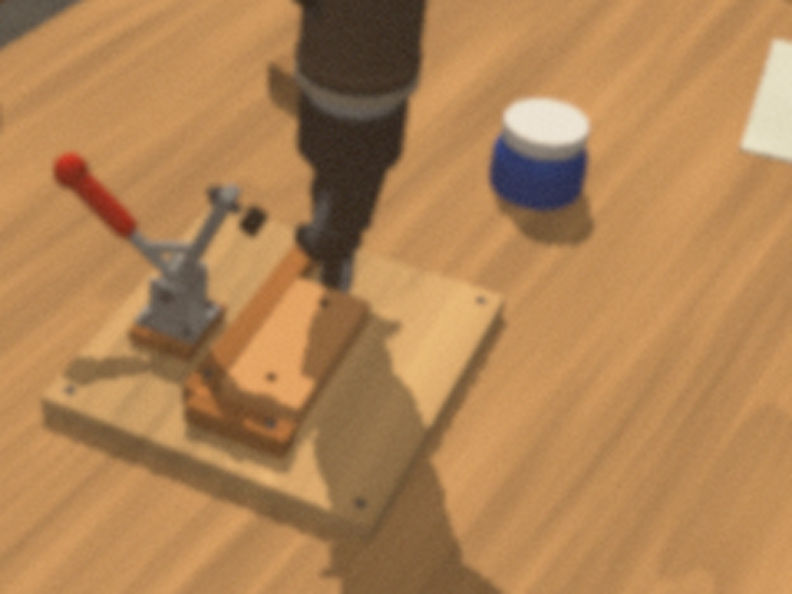

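View pics/a6_wrist.png

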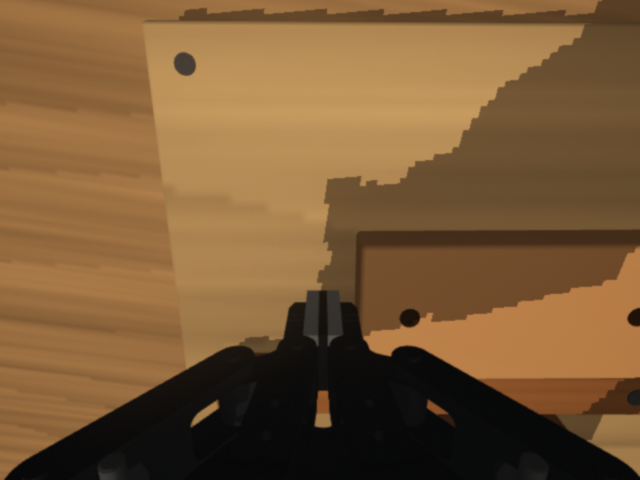

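The slat's end is near the stop in the side view at (240,395), and it is still square on the fence. I'll creep on until the force rises.

Call:
arm_command:
  steps:
    - [[0, 0, 0], [0, 0.2, 0], 0]
    - [[0, 0, 0], [0, 0.2, 0], 0]
    - [[0, 0, 0], [0, 0.1, 0], 0]
    - [[0, 0, 0], [0, 0, 0], 0]

```text
time_s: 10.77
position: [0.4922, -0.129, 0.0263]
tool_rot: [0.231, -3.133, -0.0]
wrist_force: [-0.2, 0.2, 0.0]
grip_width: 0.0001
```

Call:
arm_command:
  steps:
    - [[0, 0, 0], [0, 0.1, 0], 0]
    - [[0, 0, 0], [0, 0.1, 0], 0]
    - [[0, 0, 0], [0, 0, 0], 0]

```text
time_s: 11.02
position: [0.492, -0.1272, 0.0263]
tool_rot: [0.231, -3.133, -0.0]
wrist_force: [-0.8, -0.1, -0.0]
grip_width: -0.0001
```

Call:
arm_command:
  steps:
    - [[0, 0, 0], [0, 0.1, 0], 0]
    - [[0, 0, 0], [0, 0.1, 0], 0]
    - [[0, 0, 0], [0, 0, 0], 0]

```text
time_s: 11.27
position: [0.4917, -0.1252, 0.0263]
tool_rot: [0.231, -3.133, -0.0]
wrist_force: [0.7, 0.1, 0.5]
grip_width: -0.0002
```

Call:
arm_command:
  steps:
    - [[0, 0, 0], [0, 0.1, 0], 0]
    - [[0, 0, 0], [0, 0.1, 0], 0]
    - [[0, 0, 0], [0, 0, 0], 0]

```text
time_s: 11.52
position: [0.4912, -0.1245, 0.0263]
tool_rot: [0.229, -3.133, 0.002]
wrist_force: [-0.6, -4.7, -0.2]
grip_width: -0.0001
```

The force of 4.7 N shows it is on the stop. I'll back off and look.

Call:
arm_command:
  steps:
    - [[0, 0, 0], [0, -1, 0], 0]
    - [[0, 0, 0], [0, -1, 0], 0]
    - [[0, 0, 0], [0, -0.5, -2.5], 0]
    - [[0, 0, 0], [1, -1, -3], 0]
    - [[0, 0, 0], [2, 0, -3], 0]
    - [[0, 0, 0], [3, 1, -3], 0]
    - [[0, 0, 0], [3, 1.5, -3], 0]
    - [[0, 0, 0], [2.5, 3, 0], 0]
    - [[0, 0, 0], [0, 3, 0], 0]
    - [[0, 0, 0], [0, 2, 0], 0]
    - [[0, 0, 0], [0, 0, 0], 0]

```text
time_s: 12.43
position: [0.3705, -0.0694, 0.1684]
tool_rot: [-0.236, 3.132, -0.0]
wrist_force: [-0.6, 0.2, 1.0]
grip_width: 0.0
```

```bash
python3 look.py a7 side wrist scene
python3 - <<'E'
from plant import arm
import pickle;pickle.dump(arm.camera_info('wrist'),open('w7.p','wb'))
E
```

```text
t 12.4333 tcp jig mm [-141.4   -7.3  168.4] F jig [-0.53  0.32  0.99] grip 0.0
toolaxes in jig [[-1.0, -0.007, 0.001], [-0.007, 1.0, -0.0], [-0.001, -0.0, -1.0]]
```

View pics/a7_side.png

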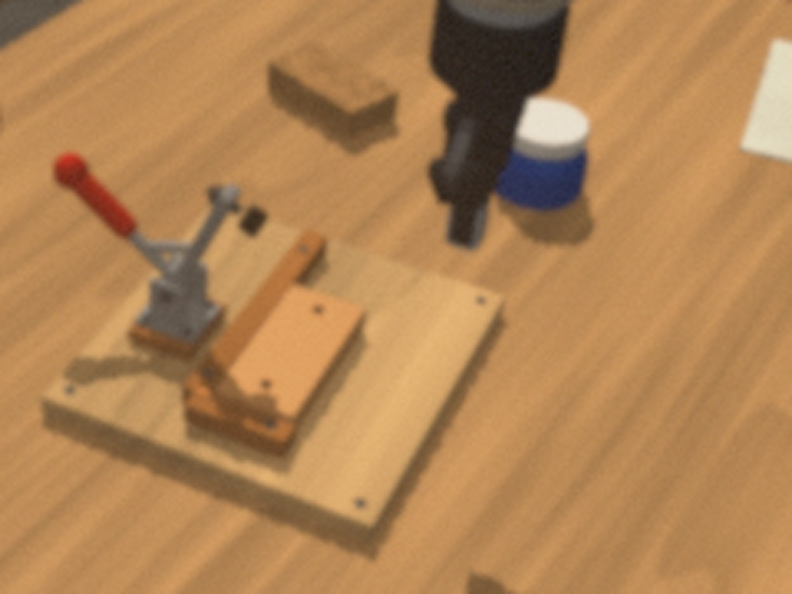

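View pics/a7_wrist.png

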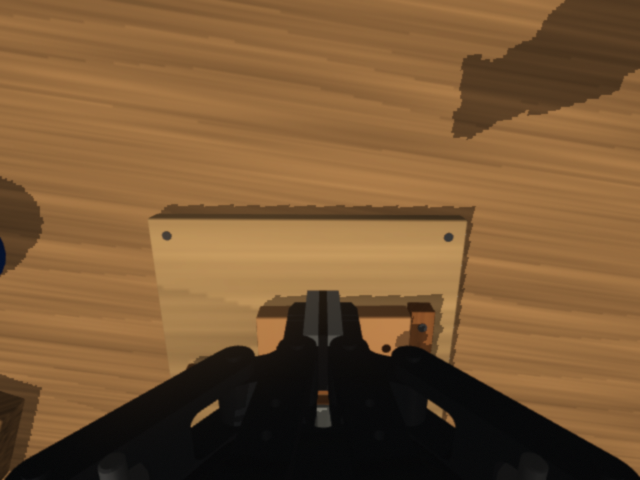

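View pics/a7_scene.png

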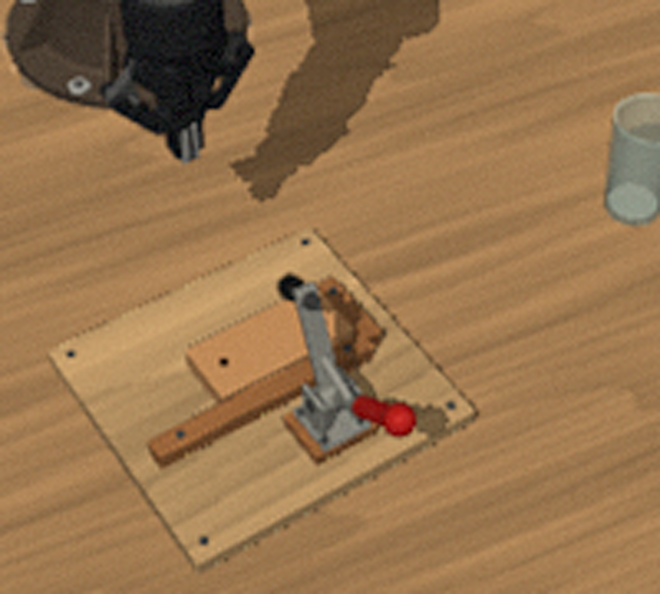

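Call:
arm_command:
  steps:
    - [[0, 0, 0], [0.2, 0, 2.5], 6]
    - [[0, 0, 0], [0, 0, 2.5], 6]
    - [[0, 0, 0], [0, 0, 2.5], 6]
    - [[0, 0, 0], [0, 0, 2.5], 6]
    - [[0, 0, 0], [0, 0, 2.5], 6]
    - [[0, 0, 0], [0, 0, 2.3], 6]
    - [[0, 0, 0], [-1.5, 0, 0], 6]
    - [[0, 0, 0], [-1.5, 0, 0], 6]
    - [[0, 0, 0], [-1.5, 0, 0], 6]
    - [[0, 0, 0], [-1, 0, 0], 6]
    - [[0, 0, 0], [-0.7, 0, 0], 6]
    - [[0, 0, 0], [-0.3, 0, 0], 6]
    - [[0, 0, 0], [-0.2, 0, 0], 6]
    - [[0, 0, 0], [0, 0, 0], 6]

```text
time_s: 13.75
position: [0.4352, -0.0628, 0.0197]
tool_rot: [0.23, -3.133, 0.0]
wrist_force: [0.0, 0.6, 0.3]
grip_width: 0.0597
```

Call:
arm_command:
  steps:
    - [[0, 0, 0], [-0.1, 0, 0], 6]
    - [[0, 0, 0], [-0.1, 0, 0], 6]
    - [[0, 0, 0], [0, 0, 0], 6]

```text
time_s: 14.0
position: [0.4371, -0.0623, 0.0198]
tool_rot: [0.231, -3.133, 0.0]
wrist_force: [-0.0, 0.3, 0.3]
grip_width: 0.0599
```

```bash
python3 look.py a8
```

```text
t 14.0 tcp jig mm [-74.5  -9.8  19.8] F jig [0.   0.33 0.26] grip 0.0599
toolaxes in jig [[-1.0, -0.004, -0.0], [-0.004, 1.0, -0.0], [0.0, -0.0, -1.0]]
```

Call:
arm_command:
  steps:
    - [[0, 0, 0], [-0.1, 0, 0], 6]
    - [[0, 0, 0], [-0.1, 0, 0], 6]
    - [[0, 0, 0], [0, 0, 0], 6]

```text
time_s: 14.25
position: [0.4382, -0.0622, 0.0196]
tool_rot: [0.23, -3.131, 0.001]
wrist_force: [-5.2, -0.3, 3.0]
grip_width: 0.0598
```

```bash
python3 look.py a8
```

```text
t 14.25 tcp jig mm [-73.4  -9.8  19.6] F jig [-5.16  0.4   2.98] grip 0.0598
toolaxes in jig [[-1.0, -0.003, -0.002], [-0.003, 1.0, -0.0], [0.002, -0.0, -1.0]]
```

Call:
arm_command:
  steps:
    - [[0, 0, 0], [1, 0, 0], 6]
    - [[0, 0, 0], [1, 0, 0], 6]
    - [[0, 0, 0], [1, 0, -2], 6]
    - [[0, 0, 0], [1, 0, -3], 3]
    - [[0, 0, 0], [0, 0, -3.5], 0]
    - [[0, 0, 0], [0, 0, -3.5], 0]
    - [[0, 0, 0], [0, 0, -3.5], 0]
    - [[0, 0, 0], [0, 0, -3.5], 0]
    - [[0, 0, 0], [0, 0, -3.5], 0]
    - [[0, 0, 0], [0, 0, -3.5], 0]
    - [[0, 0, 0], [-1, 0.2, -2], 0]
    - [[0, 0, 0], [-2.5, 0.2, 0], 0]
    - [[0, 0, 0], [-3, 0.2, 0], 0]
    - [[0, 0, 0], [-3, 0.2, 0], 0]
    - [[0, 0, 0], [-3, 0.2, 0], 0]
    - [[0, 0, 0], [-3, 0, 0], 0]
    - [[0, 0, 0], [-3, 0, 0], 0]
    - [[0, 0, 0], [-3, 0, 0], 0]
    - [[0, 0, 0], [-3, 0, 0], 0]
    - [[0, 0, 0], [0, 0, 0], 0]

```text
time_s: 15.92
position: [0.6439, -0.0212, 0.2977]
tool_rot: [-0.232, 3.133, 0.002]
wrist_force: [-1.9, 0.3, -0.4]
grip_width: -0.0
```

```bash
python3 look.py a9 wrist
```

```text
t 15.9167 tcp jig mm [136.1   1.3 297.7] F jig [-1.85  0.58 -0.39] grip -0.0
toolaxes in jig [[-1.0, -0.004, 0.0], [-0.004, 1.0, 0.001], [-0.0, 0.001, -1.0]]
```

View pics/a9_wrist.png

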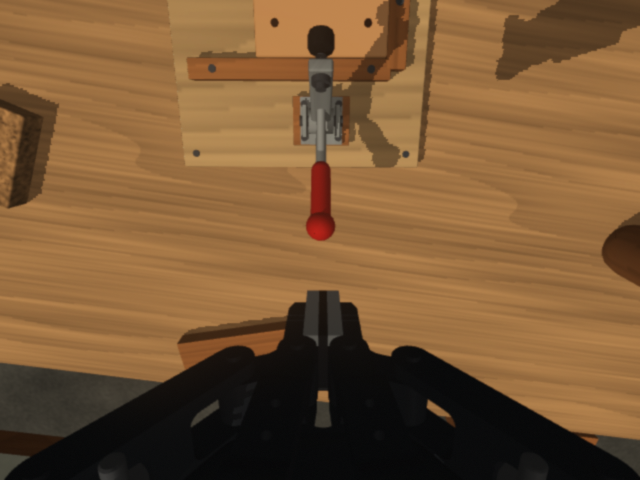

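The ball is at (320,227), in line with the fingers at column 323. I'll move behind it and descend.

Call:
arm_command:
  steps:
    - [[0, 0, 0], [-2.7, 0, 0], 0]
    - [[0, 0, 0], [-2.7, 0, 0], 0]
    - [[0, 0, 0], [0, 0, 3], 0]
    - [[0, 0, 0], [0, 0, 3], 0]
    - [[0, 0, 0], [0, 0, 3], 0]
    - [[0, 0, 0], [0, 0, 3], 0]
    - [[0, 0, 0], [0, 0, 3], 0]
    - [[0, 0, 0], [0, 0, 2.5], 0]
    - [[0, 0, 0], [0, 0, 0], 0]
    - [[0, 0, 0], [0, 0, 0], 0]

```text
time_s: 16.8
position: [0.6926, -0.0147, 0.1243]
tool_rot: [0.231, -3.131, 0.0]
wrist_force: [0.4, -0.2, 1.0]
grip_width: -0.0002
```

```bash
python3 look.py b1 wrist side
```

```text
t 16.8 tcp jig mm [185.3   0.9 124.3] F jig [ 0.4  -0.28  1.  ] grip -0.0002
toolaxes in jig [[-1.0, -0.004, -0.002], [-0.004, 1.0, -0.0], [0.002, -0.0, -1.0]]
```

View pics/b1_side.png

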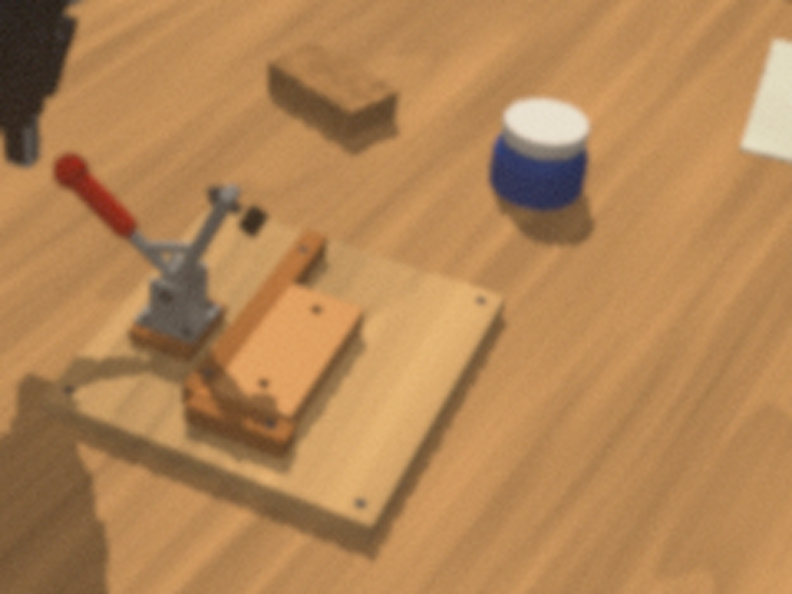

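View pics/b1_wrist.png

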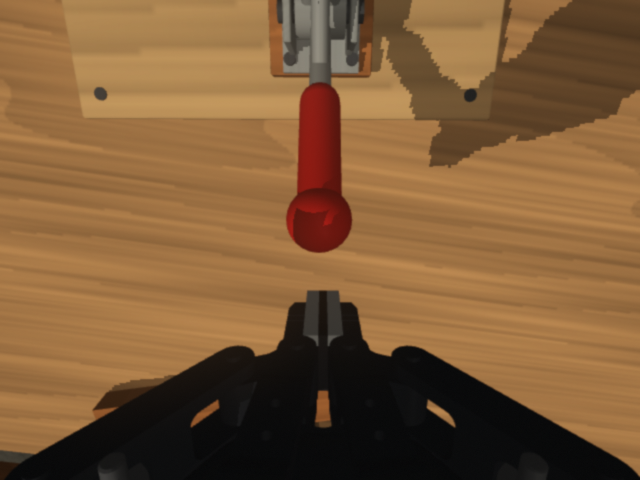

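Call:
arm_command:
  steps:
    - [[0, 0, 0], [0, 0, 0.8], 0]
    - [[0, 0, 0], [0.7, 0, 0], 0]
    - [[0, 0, 0], [0.7, 0, 0], 0]
    - [[0, 0, 0], [0.5, 0, -0.6], 0]
    - [[0, 0, 0], [0.5, 0, -0.6], 0]
    - [[0, 0, 0], [0.5, 0, -0.5], 0]
    - [[0, 0, 0], [0.6, 0, -0.4], 0]
    - [[0, 0, 0], [0.6, 0, -0.4], 0]
    - [[0, 0, 0], [0.6, 0, -0.4], 0]
    - [[0, 0, 0], [0, 0, 0], 0]

```text
time_s: 17.73
position: [0.6466, -0.0213, 0.147]
tool_rot: [-0.23, 3.133, -0.001]
wrist_force: [0.1, 0.4, -0.3]
grip_width: -0.0
```

```bash
python3 look.py b2 wrist side
```

```text
t 17.7333 tcp jig mm [138.8   0.9 147. ] F jig [ 0.2   0.43 -0.27] grip -0.0
toolaxes in jig [[-1.0, -0.004, 0.0], [-0.004, 1.0, -0.001], [-0.0, -0.001, -1.0]]
```

View pics/b2_side.png

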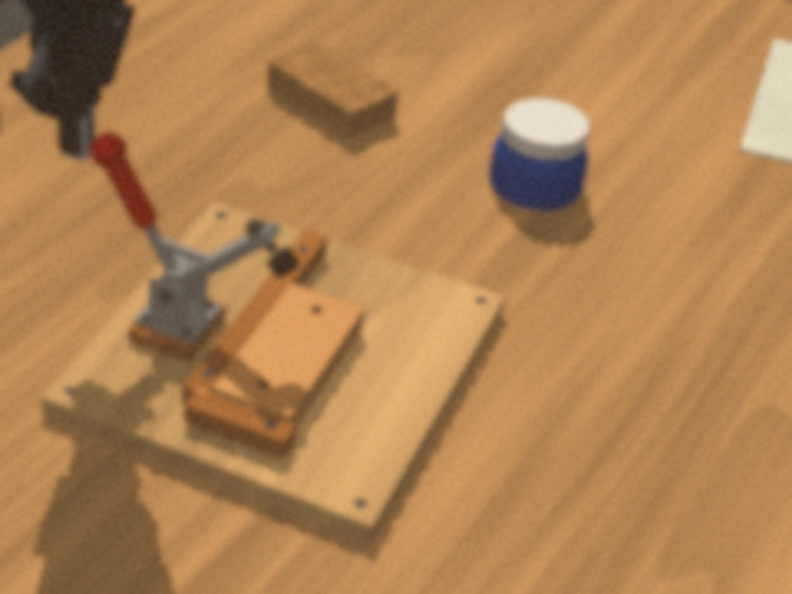

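View pics/b2_wrist.png

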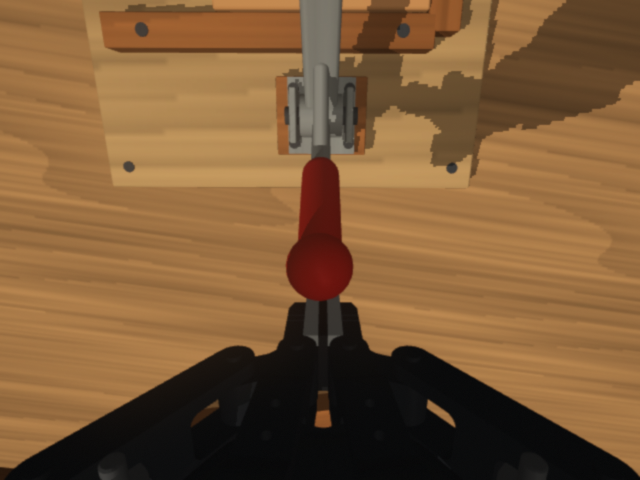

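The handle is swinging well, with the ball at (320,265) against the fingers and the arm coming down. I'll continue along the arc.

Call:
arm_command:
  steps:
    - [[0, 0, 0], [0.7, 0, -0.3], 0]
    - [[0, 0, 0], [0.7, 0, -0.3], 0]
    - [[0, 0, 0], [0.7, 0, -0.2], 0]
    - [[0, 0, 0], [0.7, 0, -0.2], 0]
    - [[0, 0, 0], [0.7, 0, -0.1], 0]
    - [[0, 0, 0], [0.7, 0, -0.1], 0]
    - [[0, 0, 0], [0.5, 0, 0], 0]
    - [[0, 0, 0], [0.5, 0, 0], 0]
    - [[0, 0, 0], [0.5, 0, 0], 0]
    - [[0, 0, 0], [0.5, 0, 0], 0]
    - [[0, 0, 0], [0, 0, 0], 0]

```text
time_s: 18.75
position: [0.5851, -0.0303, 0.1576]
tool_rot: [0.231, -3.132, 0.001]
wrist_force: [0.2, 0.5, -0.2]
grip_width: 0.0003
```

```bash
python3 look.py b3 wrist side
```

```text
t 18.75 tcp jig mm [ 76.6   0.7 157.6] F jig [ 0.24  0.49 -0.21] grip 0.0003
toolaxes in jig [[-1.0, -0.004, -0.001], [-0.004, 1.0, -0.0], [0.001, -0.0, -1.0]]
```

View pics/b3_side.png

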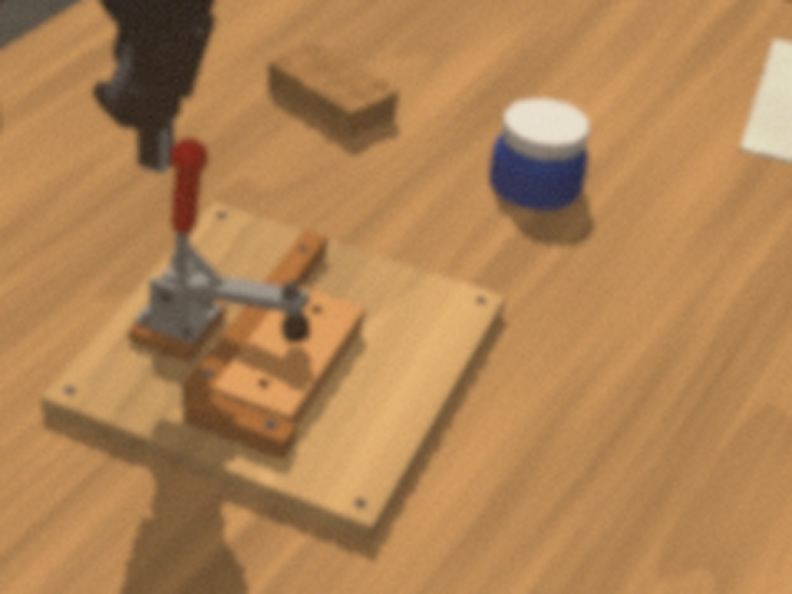

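Call:
arm_command:
  steps:
    - [[0, 0, 0], [0.3, 0, 0], 0]
    - [[0, 0, 0], [0.3, 0, 0], 0]
    - [[0, 0, 0], [0.3, 0, 0], 0]
    - [[0, 0, 0], [0.3, 0, 0], 0]
    - [[0, 0, 0], [0.2, 0, 0], 0]
    - [[0, 0, 0], [0, 0, 0], 0]

```text
time_s: 19.35
position: [0.5718, -0.0322, 0.1577]
tool_rot: [0.231, -3.133, 0.0]
wrist_force: [0.2, -0.6, 0.5]
grip_width: -0.0002
```

Call:
arm_command:
  steps:
    - [[0, 0, 0], [0.2, 0, 0], 0]
    - [[0, 0, 0], [0.1, 0, 0], 0]
    - [[0, 0, 0], [0, 0, 0], 0]

```text
time_s: 19.6
position: [0.5695, -0.0326, 0.1578]
tool_rot: [-0.231, 3.133, -0.0]
wrist_force: [1.1, 0.4, -0.0]
grip_width: -0.0
```

```bash
python3 look.py b4 side
```

```text
t 19.6 tcp jig mm [ 60.8   0.7 157.8] F jig [ 1.15  0.26 -0.03] grip -0.0
toolaxes in jig [[-1.0, -0.004, 0.0], [-0.004, 1.0, -0.0], [-0.0, -0.0, -1.0]]
```

View pics/b4_side.png

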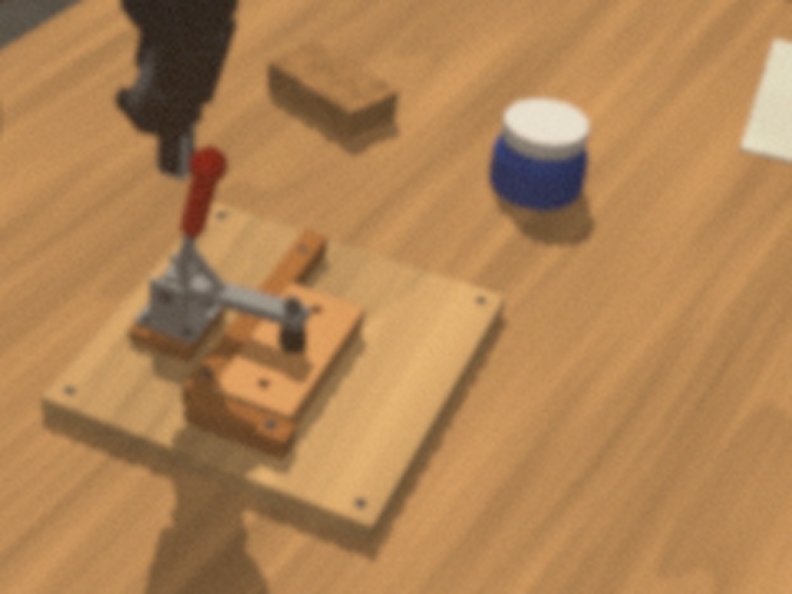

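Call:
arm_command:
  steps:
    - [[0, 0, 0], [0.2, 0, 0], 0]
    - [[0, 0, 0], [0.1, 0, 0], 0]
    - [[0, 0, 0], [0, 0, 0], 0]

```text
time_s: 19.9
position: [0.5667, -0.0329, 0.1578]
tool_rot: [-0.231, 3.133, 0.0]
wrist_force: [3.5, -0.2, -1.4]
grip_width: -0.0001
```

Call:
arm_command:
  steps:
    - [[0, 0, 0], [0.1, 0, 0], 0]
    - [[0, 0, 0], [0.1, 0, 0], 0]
    - [[0, 0, 0], [0, 0, 0], 0]

```text
time_s: 20.15
position: [0.5647, -0.0332, 0.1578]
tool_rot: [-0.231, 3.133, 0.0]
wrist_force: [4.7, 1.7, -3.9]
grip_width: 0.0005
```

Call:
arm_command:
  steps:
    - [[0, 0, 0], [0.1, 0, 0], 0]
    - [[0, 0, 0], [0.1, 0, 0], 0]
    - [[0, 0, 0], [0, 0, 0], 0]

```text
time_s: 20.4
position: [0.563, -0.0334, 0.1579]
tool_rot: [-0.231, 3.132, 0.0]
wrist_force: [4.3, 1.2, -3.4]
grip_width: 0.0002
```

Call:
arm_command:
  steps:
    - [[0, 0, 0], [0.1, 0, 0], 0]
    - [[0, 0, 0], [0.1, 0, 0], 0]
    - [[0, 0, 0], [0, 0, 0], 0]

```text
time_s: 20.65
position: [0.5627, -0.0333, 0.1582]
tool_rot: [-0.231, 3.129, 0.001]
wrist_force: [11.0, 2.5, -6.6]
grip_width: 0.0001
```

Call:
arm_command:
  steps:
    - [[0, 0, 0], [0.1, 0, 0], 0]
    - [[0, 0, 0], [0.1, 0, 0], 0]
    - [[0, 0, 0], [0, 0, 0], 0]

```text
time_s: 20.9
position: [0.5625, -0.0332, 0.1586]
tool_rot: [-0.231, 3.125, 0.002]
wrist_force: [17.0, 3.1, -9.9]
grip_width: -0.0
```

```bash
python3 look.py b5 side wrist
```

```text
t 20.9 tcp jig mm [ 53.8   1.1 158.6] F jig [17.3   0.6  -9.89] grip -0.0
toolaxes in jig [[-1.0, -0.004, 0.008], [-0.004, 1.0, 0.001], [-0.008, 0.001, -1.0]]
```

View pics/b5_side.png

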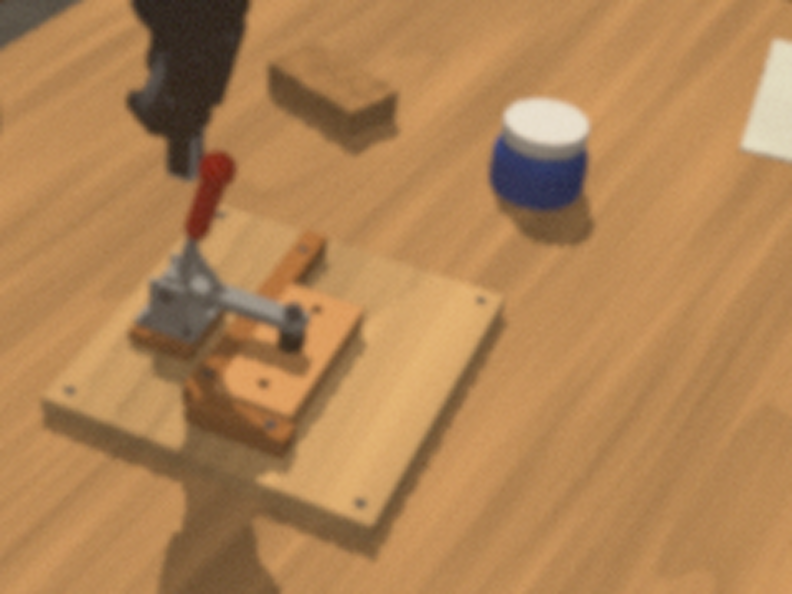

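View pics/b5_wrist.png

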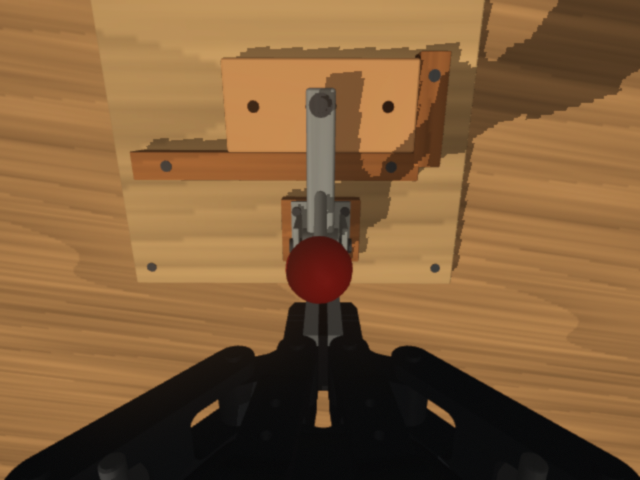

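The handle is at its hard stop: force rose to 17 N with no more motion. In the wrist view the slat is against the fence (row 152) and the stop (column 419). I'll let go now.

Call:
arm_command:
  steps:
    - [[0, 0, 0], [-0.7, 0, 0], 0]
    - [[0, 0, 0], [-1, 0, 0], 0]
    - [[0, 0, 0], [-2, 0, 0], 0]
    - [[0, 0, 0], [-3, 0, 0], 0]
    - [[0, 0, 0], [-1, 0, -2], 0]
    - [[0, 0, 0], [0, 0, -3], 0]
    - [[0, 0, 0], [0, 0, -3], 0]
    - [[0, 0, 0], [0, 0, 0], 0]
    - [[0, 0, 0], [0, 0, 0], 0]
    - [[0, 0, 0], [0, 0, 0], 0]

```text
time_s: 21.83
position: [0.6342, -0.0231, 0.2371]
tool_rot: [0.23, -3.131, 0.001]
wrist_force: [0.2, -0.3, -0.1]
grip_width: 0.0001
```

```bash
python3 look.py b6 side wrist scene
python3 - <<'E'
from plant import arm
from h import *
S=arm.camera_info("scene");D=arm.camera_info("side");Q,t=jig()
def red(a):
    h=cv2.cvtColor(a,cv2.COLOR_BGR2HSV);m=((h[...,0]<6)|(h[...,0]>174))&(h[...,1]>180)&(h[...,2]>70);return m
for n in("scene","side"):
    m=red(arm.snapshot(n)[:,:,::-1].copy()).astype(np.uint8)
    k,l,s,c=cv2.connectedComponentsWithStats(m);i=[j for j in range(1,k) if s[j,4]>20];print(n,[(s[j].tolist()) for j in i])
for th in(0,.035,.1):
    a=th-.25;P=Q@np.array([.06+.11*np.sin(a),0,.063+.11*np.cos(a)])+t;print(th,proj(S,P),proj(D,P))
E
```

```text
t 21.8333 tcp jig mm [126.2   0.9 237.1] F jig [ 0.17 -0.31 -0.07] grip 0.0001
toolaxes in jig [[-1.0, -0.004, -0.002], [-0.004, 1.0, -0.0], [0.002, -0.0, -1.0]]
scene [[413, 55, 6, 12, 51], [305, 231, 11, 25, 171]]
side [[321, 206, 9, 9, 47]]
0 [310.28939165 235.89139305] [324.46649768 211.20698623]
0.035 [311.128034  236.6062696] [322.96783027 210.40197854]
0.1 [312.71228422 238.05645541] [320.15763059 209.03106697]
```

View pics/b6_side.png

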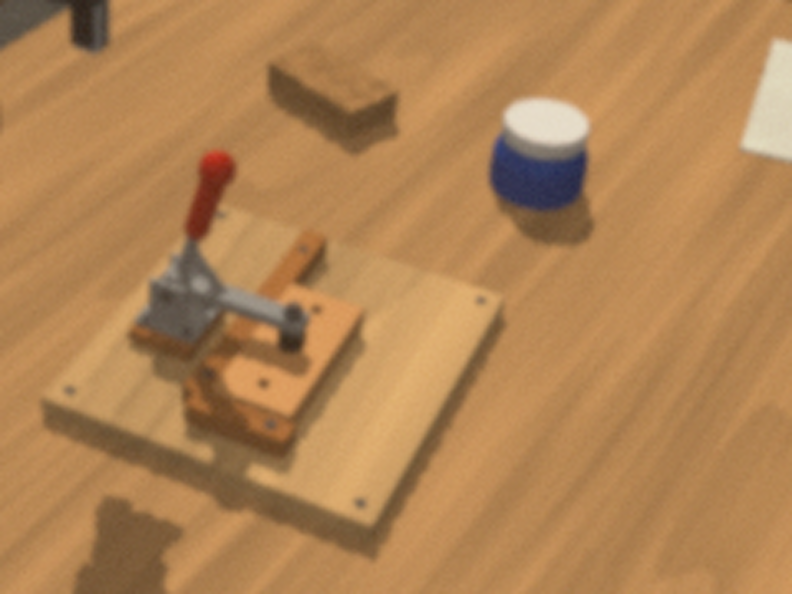

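View pics/b6_wrist.png

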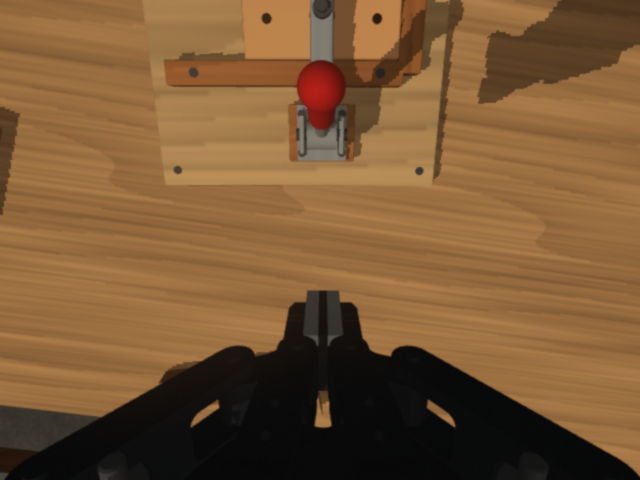

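View pics/b6_scene.png

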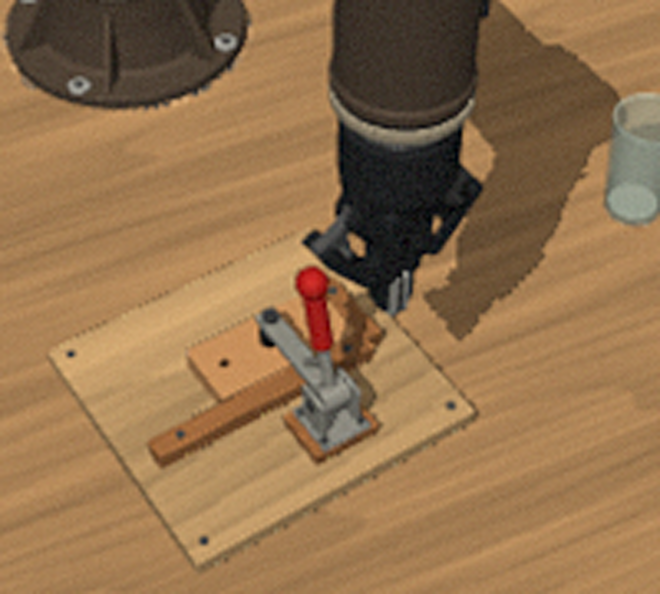

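The ball sits at (325.8,211.5) in the side view, against a predicted (324.5,211.2) for fully closed. The robot is clear and the slat hasn't moved.

```bash
python3 -c "
from plant import arm;print(arm.finish_job())"
```

```text
the job is handed in; nothing more can be done
None
```

The slat is home in the jig with the clamp thrown fully closed on it, and the job was handed in at about 22 s of the 72 s allowed. The hand-in reports no verdict, and I couldn't measure the pad's force on the slat directly.

**What I did:** The clamp was already almost fully open (about 1.16 rad), so I left it open. I squared the slat on the fence with both fingers spread and pushed its end up to the stop. I then pushed on the fence side again and swung the handle over from behind the ball.

**Last checks:**
- **Fence:** both pushes ended at the same tool position, x = -73.4 mm in the jig's frame, with about 5–6 N.
- **End stop:** the push ended with a 4.7 N rise in force.
- **Clamp:** at the end of the throw the force rose to 17 N with no further motion. After I let go, the ball was about 1.3 pixels from its predicted fully closed position in the side view, on the side away from open.
- **Slat and robot:** after release, the images showed the slat still square at home with the pad on it. The gripper was well clear, and the wrist force was near zero.
- **Bystanders:** the tub and sanding block looked unmoved in the last side view, and the tumbler looked unmoved in the scene view. The mallet was not in the final pictures, but the arm never went near it.

No checks failed. The scene and side cameras disagreed by about 4 mm on where the jig sits. I used the average, which the wrist view confirmed to within a few millimetres, and finished the pushes on force.

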